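# Fit the drill-guide plate on the jig rod and locating dowel

## Robot

A 7-joint arm with a two-finger parallel gripper is mounted at the origin on the work surface. World frame = base frame: x ahead of the robot, y to its left, z up, the work surface at z = 0. Lengths are in m, angles in rad, forces in N, time in s.
With the tool pointing down it reaches from about 0.425 to 0.95 m from the base axis. Payload 4.7 kg.
Tool frame: the origin (TCP) lies between the finger pads; the fingertips stand 25 mm ahead of it and the grasp point (between the pads) lies 6 mm ahead of it; z points along the fingers, y is the line along which they close (so a half turn about z gives the same grasp; the last joint's range is limited). The gripper opens to 85 mm and grips with 20 to 120 N. Pads are 22 mm wide; open, the fingers measure 114 mm over their backs; the gripper's body (76 mm by 85 mm) begins 54 mm behind the grasp point. The pads swing forward as they close: fully open they stand 13 mm farther back than shut.
Start: joints at [-1.264, 0.469, -0.049, 1.532, 0.024, 1.141, -0.082], TCP at [0.222, 0.637, 0.256] pointing down, gripper open.
Joint ranges: [-2.59, 2.59], [-0.33, 1.99], [-1.39, 1.29], [0.1, 2.45], [-1.04, 4.18], [0.21, 1.99], [-2.66, 2.66]. Speed limits (rad/s): [2.57, 2.57, 3.14, 3.14, 3.14, 3.14, 3.14].

## Interface

Orientations are given as a 3x3 rotation matrix whose columns are the frame's x, y, z axes.
In Python, from rig import * gives the robot as it stands. Calls block until the motion is done:
- movep(position, orientation): joint-space move of the TCP to a pose.
- move_l(position, attitude=None, feed=0.15, until_force=None): straight line of the TCP; attitude=None keeps the orientation; feed is the mean speed in m/s. With until_force (N) it stops when the force on the tool has changed by that much, and returns True; else False.
- move_joints(angles): joint-space move.
- command_gripper(opening, newtons=None): finger opening in m; newtons is the grip in N (None keeps the last); returns when the fingers have stopped.
- sleep(seconds).
- inverse_kinematics(position, orientation): joint angles nearest the present ones, or None.
- sense(): the state.
- camera(name): name is "scene" or "top" or "wrist"; returns (picture, depth): 400x640x3 uint8, red, green, blue; 400x640 float32, m along the optical axis (not along the pixel's ray), 0 where there is no reading.
- camera_params(name): a dict with "K" (3x3 intrinsics, pixels), "dist" ([k1, k2, p1, p2, k3] as OpenCV has them; the pictures are not rectified), "position" and "rotation" of the camera in the world; the wrist camera has in their place "tool_from_camera" (4x4, takes a point from camera to tool coordinates, whose origin is the TCP and whose axes are the flange's). Camera axes: x right, y down, z forward; pixel columns grow to the right and rows downward; lengths in m; the calibration is good to about 2 mm. A picture is of the moment at which its call begins: read the wrist's pose just before it. camera_params takes no time and is no camera call.
A pose or a line that the arm cannot do raises Unreachable and nothing moves.
- finish_job(): hands the job in; it is judged then, once.
The state is a dict: "time_s": time; "joint_pos": joint angles; "qd": joint speeds; "joint_efforts": joint torques, N m; "position": TCP position; "tcp_rot": TCP orientation; "wrist_force": force on the tool from outside, world axes, zero at the start; "ft_torque": the same for the moment, N m; "finger_gap": finger opening in m; "gripper_force": force on a finger pad.
Only numpy, scipy, OpenCV 4.12 (cv2) and the standard library are available. Lean on these libraries where they do the work, as an engineer would, in place of code of your own. Each camera call takes 0.05 s, during which the arm holds its last target. There are 200 camera calls.

## Task

Get the drilling jig ready: pick up the plywood guide plate by its wooden handle, lower it squarely over the tall steel rod of the jig, bushed hole first, and swing it about the rod until the slot in its other end drops over the short dowel, so that the plate lies flat and fully home on the panel. Set it down gently, without dropping it or forcing it, leave the other things on the bench where they are, and let go.

Things in the scene. Friction and masses are not known exactly. Their poses are not given: they have to be found in the camera images.
- jig: Fixed drilling jig: brown MDF board 290 x 220 x 18 mm (x -65 to 225, y -110 to 110 mm) with a grey wavy acrylic panel, 6 mm thick, on it; the plate is to lie on the panel, whose top is 24 mm above the bench. Origin on the guide rod's axis at bench height; z up, x along the board towards the dowel.
- rod_top (a point): Top of the jig's fixed steel guide rod, on its axis, 164 mm above the bench. The rod is 12 mm in diameter and stands 140 mm above the panel; its last 8 mm taper to 5 mm diameter. Axes as the jig's.
- arc_mid (a point): Middle of the dark arc slot in the panel's top, 160 mm from the rod axis along jig x. A fixed steel dowel, 8 mm in diameter, 14 mm high above the panel, bevelled top, is locked somewhere along this arc, always 160 mm from the rod axis: its bearing about the rod is anywhere within 0.12 rad either side of jig x and is not measured. Find it by sight and touch.
- plate_grip (a point): Centre (half-way up) of the loose guide plate's upright wooden handle: 60 mm long (plate x), 16 mm thick (plate y: pinch it this way), 56 mm high; this point is 40 mm above the plate's underside. Plate: plywood 230 x 90 x 12 mm, about 0.4 kg, flat on the bench at the start, centre of mass about 20 mm from here towards the bore. Axes: x from bored end to slotted end, z up.
- plate_bore (a point): Centre of the plate's round through-hole, at the underside; 95 mm from plate_grip towards plate -x, 40 mm from that end of the plate. Hole 14 mm in diameter and 30 mm long in all: 12 mm of plywood and a steel bush, 28 mm outside, standing 18 mm above it. It fits the 12 mm rod, and binds if tilted more than about 0.06 rad. Axes as the plate's.
- plate_slot (a point): Centre of the plate's slot, at the underside; 160 mm from the bore and 65 mm from plate_grip towards plate +x, 30 mm from that end. The slot goes right through, 18 mm long (plate x) and 11 mm wide (plate y); it fits over the 8 mm dowel. Axes as the plate's.
- tape: Bystander: roll of paper tape, 52 mm wide, 19 mm high, lying near the plate. Origin under its centre.
- glue: Bystander: white glue bottle, 48 mm wide, 110 mm high, standing near the plate. Origin under its centre.
- bitcase: Bystander: small black bit case, 45 x 22 x 18 mm, lying on a corner of the jig board, about 93 mm to the -y side of the jig's x axis. Origin under its centre.
- mug: Bystander: white mug, 80 mm wide, 95 mm high. Origin under its centre.
- screwdriver: Bystander: orange-handled screwdriver lying on the bench.
- offcut: Bystander: flat wavy green acrylic offcut, about 200 x 90 x 6 mm, with no hole. Origin under its centre.

How it is judged:
By the outcome, as a careful person would: the job done as asked, in the order asked, and still so for the second after the job is handed in, with the robot touching nothing.
It also fails if it takes over 72 s, if anything falls off the work surface, if the arm or the gripper's body presses on something with over 40 N, if the wrist force passes 120 N, or if a joint passes its speed limit or range.

## Working session

There is one attempt and no reset: what is moved stays moved. The work goes in short steps, each a Python script; the robot and the scene stay as the last script left them, time stands still between calls to the robot, and variables do not carry over. Pictures are saved under pics/ and viewed, at most 10 in all, crops included, and the job is handed in when it is done.

```bash
ls; mkdir -p pics
python3 - <<'E'
from rig import *
import cv2, numpy as np
for n in ("scene","top"):
    im,d=camera(n); np.savez(f"pics/{n}0.npz",im=im,d=d); cv2.imwrite(f"pics/{n}0.png",im[...,::-1])
    p=camera_params(n); print(n,p)
print(camera_params("wrist")); s=sense(); print(s)
E
```

```text
pics
scene {'K': array([[373.52518355,   0.        , 323.47716385],
       [  0.        , 373.52518355, 200.34207617],
       [  0.        ,   0.        ,   1.        ]]), 'dist': array([0.02986917, 0.        , 0.        , 0.        , 0.        ]), 'position': array([1.41317396, 0.220897  , 0.72375745]), 'rotation': array([[-0.25359231,  0.55270538, -0.79385623],
       [ 0.96730576,  0.14214721, -0.21003271],
       [-0.00324176, -0.82116438, -0.57068253]])}
top {'K': array([[493.32156449,   0.        , 315.59581306],
       [  0.        , 493.32156449, 204.07937414],
       [  0.        ,   0.        ,   1.        ]]), 'dist': array([0.04129073, 0.        , 0.        , 0.        , 0.        ]), 'position': array([ 0.280678  , -0.01953602,  1.46771724]), 'rotation': array([[-0.03417451, -0.97796697,  0.20594347],
       [-0.99939836,  0.03466074, -0.00124739],
       [-0.00591825, -0.20586219, -0.9785631 ]])}
{'K': array([[337.2994308 ,   0.        , 320.07738815],
       [  0.        , 337.2994308 , 202.50293061],
       [  0.        ,   0.        ,   1.        ]]), 'dist': array([
[... 555 characters left out ...]
7]), 'qd': array([ 0.0008117 , -0.00103909,  0.00093189, -0.00161906, -0.00023972,
       -0.00120504,  0.00139379]), 'joint_efforts': array([ 4.48443852e-04, -5.11512887e+01, -4.70839546e-02, -2.38392395e+01,
        1.07783766e-02,  4.22793892e-03, -5.70998097e-06]), 'position': array([0.22224728, 0.63685216, 0.25534586]), 'tcp_rot': array([[-9.44157201e-01,  3.29494927e-01, -5.22814868e-04],
       [ 3.29495335e-01,  9.44155686e-01, -1.69278173e-03],
       [-6.41443632e-05, -1.77051712e-03, -9.99998431e-01]]), 'wrist_force': array([-0.39122263, -0.15808629, -0.47409333]), 'ft_torque': array([-0.02647725,  0.00368607, -0.02014826]), 'gripper_force': 0.0, 'finger_gap': 0.08540465925157593}
```

View pics/top0.png

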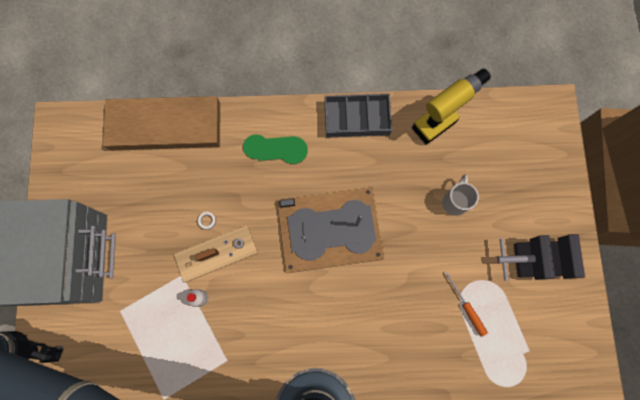

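View pics/scene0.png

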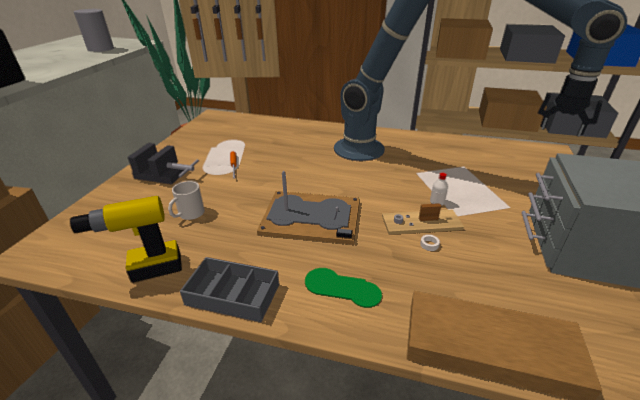

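```bash
cat > h.py <<'E'
from rig import *
import numpy as np, cv2
from scipy.spatial.transform import Rotation as Ro
def cam(n, s=None):
    p=camera_params(n)
    if n!="wrist": return p["K"],p["dist"],p["position"],p["rotation"]
    s=s or sense(); T=p["tool_from_camera"]; R=s["tcp_rot"]
    return p["K"],p["dist"],s["position"]+R@T[:3,3],R@T[:3,:3]
def ray(c,uv):
    K,d,o,R=c; q=cv2.undistortPoints(np.array(uv,float).reshape(-1,1,2),K,d)[:,0]
    return o,(R@np.c_[q,np.ones(len(q))].T).T
def onz(c,uv,z):
    o,v=ray(c,uv); return o+v*((z-o[2])/v[:,2:3])
def proj(c,P):
    K,d,o,R=c; return cv2.projectPoints((np.array(P,float).reshape(-1,3)-o)@R,np.zeros(3),np.zeros(3),K,d)[0][:,0]
def down(yaw):  # tool pointing down, tool x at yaw in world
    c,s=np.cos(yaw),np.sin(yaw); return np.array([[c,s,0],[s,-c,0],[0,0,-1.]])
def snap(n,f):
    s=sense(); im,d=camera(n); np.savez(f"pics/{f}.npz",im=im,d=d,pos=s["position"],rot=s["tcp_rot"]); cv2.imwrite(f"pics/{f}.png",im[...,::-1]); return im,d,s
def load(f):
    z=np.load(f"pics/{f}.npz"); return z["im"],z["d"],dict(position=z["pos"],tcp_rot=z["rot"])
E
python3 - <<'E'
from h import *
np.set_printoptions(precision=4,suppress=True)
t=cam("top")
print(onz(t,[(238,243),(188,264),(205,254),(206,220),(193,298)],0.012))
print("jig",onz(t,[(358,220),(304,238),(276,204),(285,271),(383,260),(371,188),(287,203)],0.02))
d=np.load("pics/top0.npz")["d"]
print(d[205:230,350:366].round(3)[::2,::2])
im=np.load("pics/top0.npz")["im"]
a=cv2.resize(im[180:310,160:400],None,fx=3.33,fy=3.33,interpolation=cv2.INTER_CUBIC)
cv2.imwrite("pics/top0c.png",a[...,::-1])
E
```

```text
[[0.4773 0.2126 0.012 ]
 [0.4207 0.359  0.012 ]
 [0.4482 0.3097 0.012 ]
 [0.55   0.3081 0.012 ]
 [0.3222 0.3425 0.012 ]]
jig [[ 0.5325 -0.1459  0.02  ]
 [ 0.4842  0.0164  0.02  ]
 [ 0.5898  0.0973  0.02  ]
 [ 0.3893  0.0745  0.02  ]
 [ 0.4114 -0.2126  0.02  ]
 [ 0.629  -0.1901  0.02  ]
 [ 0.5917  0.0643  0.02  ]]
[[1.468 1.474 1.477 1.468 1.478 1.472 1.474 1.474]
 [1.472 1.467 1.475 1.48  1.466 1.471 1.471 1.474]
 [1.47  1.481 1.473 1.474 1.474 1.474 1.471 1.468]
 [1.468 1.47  1.471 1.472 1.47  1.473 1.466 1.477]
 [1.474 1.471 1.466 1.467 1.466 1.47  1.473 1.469]
 [1.463 1.468 1.469 1.465 1.471 1.333 1.468 1.467]
 [1.468 1.466 1.468 1.468 1.33  1.327 1.336 1.465]
 [1.463 1.466 1.468 1.464 1.339 1.334 1.464 1.468]
 [1.47  1.468 1.465 1.394 1.366 1.364 1.467 1.466]
 [1.463 1.464 1.462 1.411 1.397 1.464 1.463 1.461]
 [1.461 1.46  1.462 1.427 1.438 1.466 1.468 1.46 ]
 [1.456 1.462 1.464 1.46  1.46  1.46  1.465 1.457]
 [1.456 1.459 1.457 1.456 1.462 1.458 1.462 1.462]]
```

View pics/top0c.png

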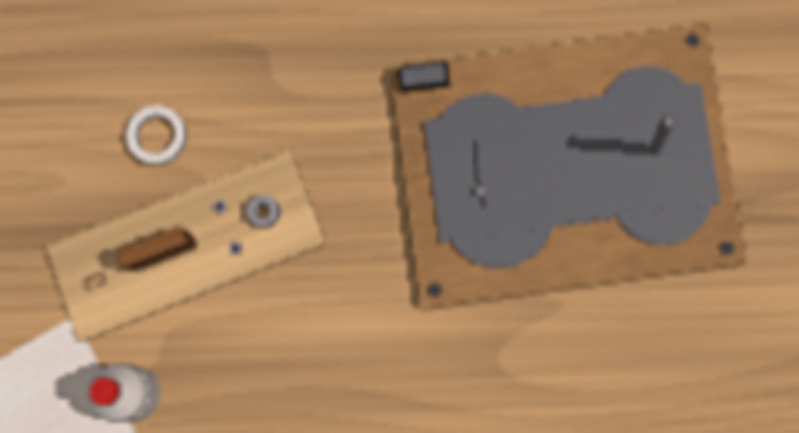

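Run:
```python
from h import *
np.set_printoptions(precision=4,suppress=True)
t=cam("top"); f=lambda x,y:(160+x/3.33-.35,180+y/3.33-.35)
bore=onz(t,[f(262,210)],.03)[0]; slot=onz(t,[f(95,282)],.012)[0]
rb=onz(t,[f(655,150)],.024)[0]; rt=onz(t,[f(669,121)],.164)[0]; dw=onz(t,[f(477,190)],.038)[0]
d=slot-bore; yp=np.arctan2(d[1],d[0]); e=dw-rt; yj=np.arctan2(e[1],e[0])
g=bore[:2]+.095*np.array([np.cos(yp),np.sin(yp)])
print(bore,slot,np.hypot(*d[:2]),yp,"grip",g,"rod",rb,rt,"dowel",dw,np.hypot(*e[:2]),yj)
movep([*g,.27],down(yp)); print(sense()["joint_pos"])
snap("wrist","w1")
c=(.55*rt+.45*dw)[:2]+.03*np.array([np.cos(yp),np.sin(yp)])
movep([*c,.33],down(yp)); print(sense()["joint_pos"],sense()["time_s"],sense()["wrist_force"])
snap("wrist","w2")
```

```text
[0.4757 0.2088 0.03  ] [0.4197 0.3585 0.012 ] 0.15987827594788095 1.9287796432894408 grip [0.4424 0.2977] rod [ 0.5179 -0.1399  0.024 ] [ 0.5181 -0.1407  0.164 ] dowel [0.4856 0.019  0.038 ] 0.163028871572676 1.7719808492549396
[-0.8893  0.2245  0.2549  1.8644 -0.0651  1.0605 -0.247 ]
[-0.4803  0.1049  0.5229  1.8739 -0.057   1.1779  0.423 ] 2.9583 [-0.0127  0.5557 -0.0619]
```

View pics/w1.png

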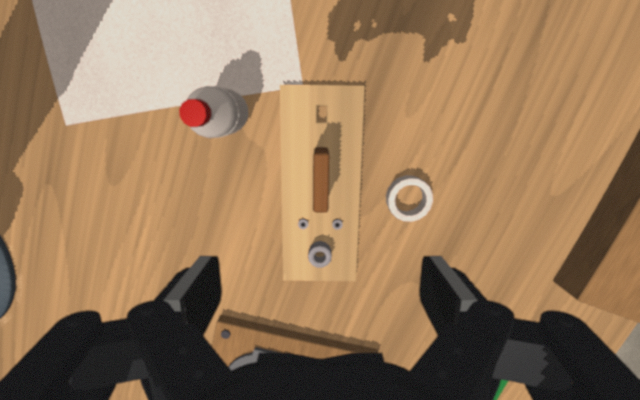

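View pics/w2.png

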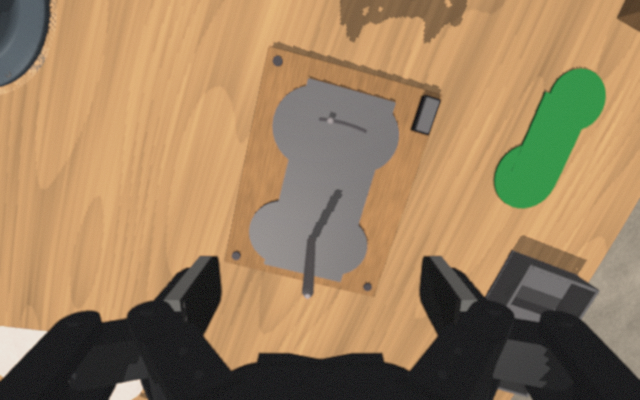

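Run:
```python
from h import *
def cr(f,u,v,r=20):
    im=load(f)[0]; return cv2.resize(im[v-r:v+r,u-r:u+r],(280,280),interpolation=cv2.INTER_CUBIC)
a=np.vstack([np.hstack([cr("w1",319,254),cr("w1",321,113)]),np.hstack([cr("w2",307,294),cr("w2",331,119)])])
cv2.imwrite("pics/m1.png",a[...,::-1])
```

```text
(no output)
```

View pics/m1.png

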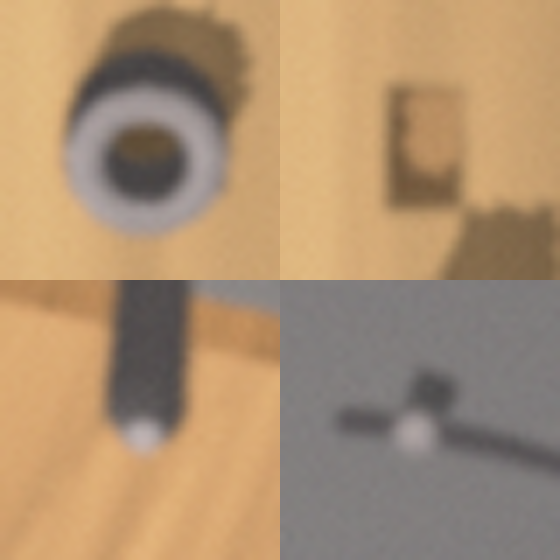

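Run:
```python
from h import *
np.set_printoptions(precision=4,suppress=True)
im,d,s1=load("w1"); _,_,s2=load("w2"); c1=cam("wrist",s1); c2=cam("wrist",s2)
hsv=cv2.cvtColor(im,cv2.COLOR_RGB2HSV)
print(im[180,321],im[180,300],im[180,310],im[157,333])
m=((im[...,0].astype(int)-im[...,2]>50)&(im[...,0]<170)).astype(np.uint8); m[:140]=0;m[225:]=0;m[:,:300]=0;m[:,345:]=0
n,l,st,ce=cv2.connectedComponentsWithStats(m); print(st[1:],ce[1:])
bore=onz(c1,[(319.5,256.1)],.030)[0]; slot=onz(c1,[(321.5,113.5)],.012)[0]
rod=onz(c2,[(306.8,295.5)],.164)[0]; dw=onz(c2,[(329.8,120.2)],.038)[0]
D=(slot-bore)[:2]; yp=np.arctan2(D[1],D[0]); E=(dw-rod)[:2]
# arc ends & board corners (top, z=.018)
arc=onz(c2,[(321,120.5),(366,131)],.024)-rod
print("bore",bore,"slot",slot,np.hypot(*D),yp,"\nrod",rod,"dowel",dw,np.hypot(*E),np.arctan2(E[1],E[0]))
print("arc",np.hypot(arc[:,0],arc[:,1]),np.arctan2(arc[:,1],arc[:,0]))
u=np.array([np.cos(yp),np.sin(yp)]); g=bore[:2]+.095*u; print("grip",g, "hand top",proj(c1,[[*g,.068],[*(g+.03*u),.068],[*(g-.03*u),.068]]))
```

```text
[145  95  57] [222 181 127] [213 170 120] [127 104  74]
[[ 313  140   28   73 1536]
 [ 301  218    4    1    4]
 [ 306  219    1    1    1]
 [ 334  218    9    5   11]
 [ 308  220    1    2    2]
 [ 332  221    1    1    1]] [[325.0111 173.3991]
 [302.5    218.    ]
 [306.     219.    ]
 [338.7273 219.    ]
 [308.     220.5   ]
 [332.     221.    ]]
bore [0.4755 0.2093 0.03  ] slot [0.421  0.3593 0.012 ] 0.15950500107568552 1.9193022171548948 
rod [ 0.5181 -0.1401  0.164 ] dowel [0.4847 0.0164 0.038 ] 0.15996358679575257 1.7816338689744307
arc [0.1579 0.1604] [1.8461 1.4859]
grip [0.443  0.2986] hand top [[320.6913 182.697 ]
 [321.1407 151.744 ]
 [320.2624 212.2165]]
```

Run:
```python
from h import *
np.set_printoptions(precision=4,suppress=True)
yp=1.922; g=np.array([.443,.2986])
movep([*g,.16],down(yp)); command_gripper(.05,30)
print(move_l([*g,.048],feed=.1,until_force=8), sense()["position"])
command_gripper(0,90); s=sense(); print(s["finger_gap"],s["gripper_force"],s["wrist_force"])
p=s["position"]
move_l([p[0],p[1],p[2]+.02],feed=.05); s=sense(); print(s["finger_gap"],s["wrist_force"],s["ft_torque"])
move_l([p[0],p[1],.26],feed=.15); s=sense(); print(s["position"],s["wrist_force"],s["ft_torque"],s["time_s"])
snap("wrist","w3"); snap("top","t3"); snap("scene","s3")
```

```text
False [0.4434 0.2989 0.0486]
0.015034355817061777 88.79601001739502 [-1.2353 -0.1805  5.4474]
0.014787625094592187 [ 0.1949 -0.5473 -4.5545] [ 0.0915 -0.0226 -0.0351]
[0.4427 0.2984 0.259 ] [-0.6979 -0.9239 -4.9847] [0.0798 0.0578 0.0096] 8.525
```

View pics/w3.png

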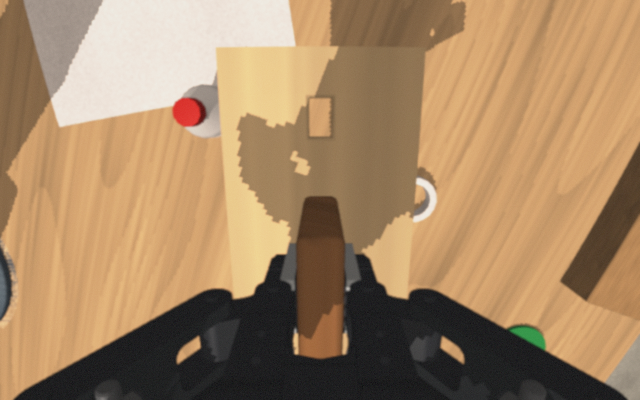

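Run:
```python
from h import *
np.set_printoptions(precision=4,suppress=True)
im,d,s=load("w3"); c=cam("wrist",s); K,ds,o,R=c
def pts(us,vs):
    uv=np.array([(u,v) for v in vs for u in us],float); z=d[uv[:,1].astype(int),uv[:,0].astype(int)]
    _,r=ray(c,uv); return (o+r*z[:,None])
P=np.vstack([pts(range(230,300,2),range(55,240,2)),pts(range(345,400,2),range(55,240,2))])
P=P[abs(P[:,2]-.223)<.015]
A=np.c_[P[:,:2]-s["position"][:2],np.ones(len(P))]; k=np.linalg.lstsq(A,P[:,2],rcond=None)[0]
u=np.array([np.cos(1.922),np.sin(1.922)]); v=np.array([-u[1],u[0]])
print("slope along x,y:",k[:2]@u,k[:2]@v,"z at tcp",k[2], "tcp",s["position"][2],len(P))
print("tool z:",s["tcp_rot"][:,2])
q=onz(c,[(320,117),(217,47.5),(425,47.5),(308,96),(332,137)],s["position"][2]-.0366)-s["position"]
print(np.c_[q[:,:2]@u,q[:,:2]@v])
# top camera: bush in t3 expected position
b=s["position"][:2]-.095*u; t=cam("top"); print("tcp bush px",proj(t,[[*b,s["position"][2]-.0486+.03]]), s["position"]-np.array([0,0,0]))
i3=np.load("pics/t3.npz")["im"]; x,y=proj(t,[[*b,s["position"][2]-.0186]])[0].astype(int)
a=cv2.resize(i3[y-30:y+30,x-40:x+40],None,fx=8,fy=8,interpolation=cv2.INTER_CUBIC); cv2.imwrite("pics/t3c.png",a[...,::-1]); print(x,y)
```

```text
slope along x,y: 0.00010966727725414295 0.003898658264482434 z at tcp 0.22315134793249525 tcp 0.2589689747023861 5828
tool z: [-0.0016 -0.0014 -1.    ]
[[ 0.0645 -0.0003]
 [ 0.094   0.0441]
 [ 0.094  -0.0454]
 [ 0.0735  0.005 ]
 [ 0.0556 -0.0058]]
tcp bush px [[224.8146 232.0245]] [0.4427 0.2984 0.259 ]
224 232
```

View pics/t3c.png

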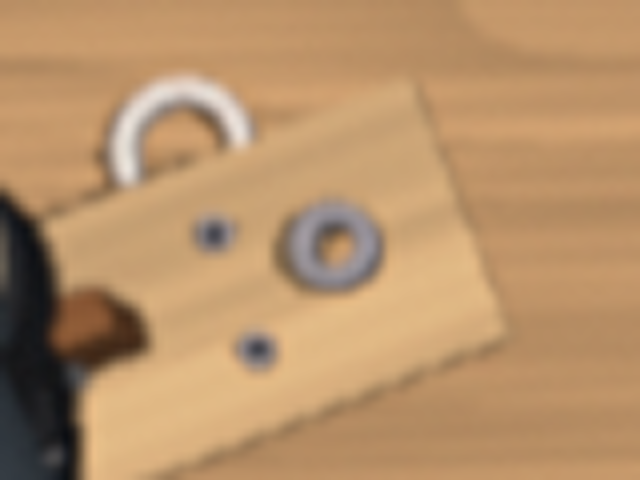

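```bash
cat >> h.py <<'E'
def tcp_for(bore,under,yaw): return [bore[0]+.0953*np.cos(yaw),bore[1]+.0953*np.sin(yaw),under+.0486]
def rep(t=""):
    s=sense(); print(t,s["position"],"F",s["wrist_force"],"M",s["ft_torque"],"gap",round(s["finger_gap"],4),"t",s["time_s"]); return s
E
python3 - <<'E'
from h import *
np.set_printoptions(precision=4,suppress=True)
yaw=1.922; bore=np.array([.5181,-.1404])
t=np.array(tcp_for(bore,.195,yaw))
movep([t[0],t[1],.26],down(yaw)); s=rep("over")
off=t[:2]-s["position"][:2]; print("off",off)
t=np.array(tcp_for(bore,.170,yaw)); t[:2]+=off
move_l(t,down(yaw),feed=.1); rep("hover")
for un in (.150,.130):
    t[2]=un+.0486; hit=move_l(t,feed=.04,until_force=6); rep(f"{un} hit={hit}")
    if hit: break
snap("top","t4"); snap("scene","s4")
E
```

```text
over [ 0.4857 -0.0493  0.26  ] F [ 0.4024 -0.0246 -4.9305] M [ 0.1423  0.0216 -0.007 ] gap 0.0149 t 10.0
off [-0.0004 -0.0016]
hover [ 0.4853 -0.0522  0.2187] F [ 0.5984  0.1842 -3.8357] M [ 0.032  -0.0657  0.0335] gap 0.0147 t 10.5667
0.15 hit=True [ 0.4841 -0.0513  0.2024] F [ 1.7169  0.9359 -5.1485] M [ 0.2962 -0.3498  0.1802] gap 0.0148 t 10.9833
```

Run:
```python
from h import *
np.set_printoptions(precision=4,suppress=True)
yaw=1.922; bore=np.array([.5181,-.1404])
sleep(.3); s=rep("rest")
t=np.array(tcp_for(bore,.155,yaw)); print("target",t)
move_l(t,down(yaw),feed=.02); sleep(.3); rep("nominal")
for un in (.150,.145,.140,.13):
    t[2]=un+.0486; hit=move_l(t,feed=.03,until_force=8); sleep(.2); rep(f"{un} hit={hit}")
    if hit: break
im,d,_=snap("top","t5")
a=cv2.resize(im[180:260,270:370],None,fx=7,fy=7,interpolation=cv2.INTER_CUBIC); cv2.imwrite("pics/t5c.png",a[...,::-1])
```

```text
rest [ 0.484  -0.0514  0.2029] F [ 1.1455  2.3009 -6.7656] M [ 0.6032 -0.4275  0.2527] gap 0.0148 t 11.3833
target [ 0.4853 -0.0509  0.2036]
nominal [ 0.4851 -0.0511  0.2036] F [ 0.8009  0.0667 -4.6776] M [ 0.1208  0.0276 -0.0357] gap 0.015 t 11.9333
0.15 hit=False [ 0.4854 -0.051   0.1986] F [ 1.3398 -0.3185 -5.1709] M [ 0.1145  0.0205 -0.0395] gap 0.0152 t 12.45
0.145 hit=False [ 0.4854 -0.051   0.1937] F [ 0.6553 -0.5737 -4.4095] M [ 0.1127 -0.0067 -0.0041] gap 0.0151 t 12.9667
0.14 hit=False [ 0.4854 -0.0509  0.1887] F [ 0.1648  0.1778 -5.5085] M [ 0.1     0.025  -0.0327] gap 0.0147 t 13.4833
0.13 hit=False [ 0.4854 -0.051   0.1787] F [-0.2329 -0.7175 -5.8541] M [0.1275 0.0178 0.0368] gap 0.0154 t 14.1667
```

Run:
```python
from h import *
np.set_printoptions(precision=4,suppress=True)
yaw=1.922; bore=np.array([.5181,-.1404])
t=np.array(tcp_for(bore,.13,yaw))
for un in (.10,.07,.044):
    t[2]=un+.0486; hit=move_l(t,down(yaw),feed=.05,until_force=8); sleep(.15); rep(f"{un} hit={hit}")
    if hit: break
else:
    for y in (1.887,1.852,1.817,1.782):
        move_l(tcp_for(bore,.044,y),down(y),feed=.03); sleep(.1); rep(f"yaw {y}")
    snap("wrist","w6"); snap("top","t6"); snap("scene","s6")
```

```text
0.1 hit=False [ 0.4856 -0.051   0.1489] F [ 0.0439 -0.4584 -4.755 ] M [ 0.1499 -0.001   0.0155] gap 0.0154 t 15.1167
0.07 hit=False [ 0.4856 -0.051   0.1189] F [ 0.1096 -0.4856 -4.5549] M [ 0.0706 -0.0082 -0.0313] gap 0.015 t 16.0167
0.044 hit=False [ 0.4856 -0.051   0.0929] F [ 0.1734  0.4733 -4.2881] M [0.0707 0.0542 0.0059] gap 0.0151 t 16.8333
yaw 1.887 [ 0.4884 -0.0498  0.0927] F [-0.404   0.7625 -5.5781] M [0.0553 0.0035 0.0106] gap 0.0151 t 17.1917
yaw 1.852 [ 0.4914 -0.049   0.0925] F [ 0.4243  0.0909 -4.8158] M [0.069  0.0002 0.0071] gap 0.0148 t 17.55
yaw 1.817 [ 0.4945 -0.0481  0.0925] F [-0.3935 -1.0026 -4.7942] M [0.1085 0.034  0.0147] gap 0.0146 t 17.9083
yaw 1.782 [ 0.4978 -0.0473  0.0925] F [ 0.4591 -0.3835 -4.2167] M [ 0.1116  0.0636 -0.003 ] gap 0.0149 t 18.2667
```

View pics/w6.png

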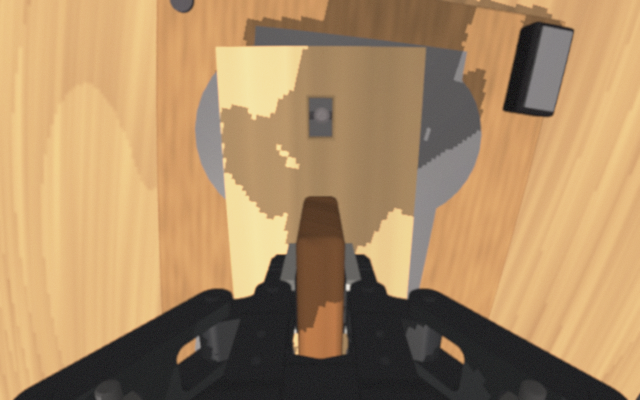

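The dowel shows at (321,115), centred in the slot at (320,117). I'll lower the plate gently.

Run:
```python
from h import *
np.set_printoptions(precision=4,suppress=True)
yaw=1.782; bore=np.array([.5181,-.1404])
for un in (.038,.032,.027,.022):
    hit=move_l(tcp_for(bore,un,yaw),down(yaw),feed=.015,until_force=6); sleep(.2); rep(f"{un} hit={hit}")
    if hit: break
```

```text
0.038 hit=False [ 0.4982 -0.0472  0.0866] F [ 0.0376  0.8558 -5.181 ] M [ 0.0304 -0.0103  0.0619] gap 0.015 t 19.1667
0.032 hit=False [ 0.4982 -0.0472  0.0807] F [ 0.2304  0.9549 -3.8782] M [ 0.0583 -0.0411 -0.0184] gap 0.0147 t 19.9167
0.027 hit=False [ 0.4982 -0.0472  0.0757] F [-0.0416  0.3903 -4.9201] M [ 0.0951 -0.0225 -0.0058] gap 0.0153 t 20.6
0.022 hit=True [ 0.4985 -0.0472  0.0726] F [-0.4193 -0.6803  5.7944] M [-0.0152  0.1284 -0.0455] gap 0.0149 t 21.1
```

Run:
```python
from h import *
np.set_printoptions(precision=4,suppress=True)
command_gripper(.045,30); sleep(.2); s=rep("open"); p=s["position"]
move_l([p[0],p[1],.13],feed=.05); move_l([p[0],p[1],.30],feed=.15); rep("up")
im,d,s=snap("wrist","w7"); im2,_=camera("scene")
a=np.hstack([im[0:400,140:500],im2[110:310,220:400].repeat(2,0).repeat(2,1)]); cv2.imwrite("pics/fin.png",a[...,::-1])
# plate top height/tilt from depth along plate edges
c=cam("wrist",s); K,ds,o,R=c
u=np.array([np.cos(1.782),np.sin(1.782)]); v=np.array([-u[1],u[0]]); b=np.array([.5181,-.1404])
for a_,b_ in [(.03,.035),(.03,-.035),(.1,.035),(.1,-.035),(.18,.035),(.18,-.035)]:
    x,y=proj(c,[[*(b+a_*u+b_*v),.036]])[0].round().astype(int)
    z=np.median(d[y-2:y+3,x-2:x+3]); _,r=ray(c,[(x,y)]); print((a_,b_),(x,y),(o+r[0]*z).round(4))
```

```text
open [ 0.4968 -0.0469  0.0714] F [ 0.3844 -0.2164 -0.0807] M [-0.0375  0.0973  0.0041] gap 0.0448 t 21.7
up [ 0.4963 -0.0468  0.2991] F [-0.8881  0.3386 -0.1951] M [-0.0222 -0.0215  0.0056] gap 0.0446 t 24.3
(0.03, 0.035) (np.int64(293), np.int64(225)) [ 0.4776 -0.1186  0.0369]
(0.03, -0.035) (np.int64(352), np.int64(225)) [ 0.5465 -0.1037  0.0368]
(0.1, 0.035) (np.int64(292), np.int64(167)) [ 0.4632 -0.0502  0.0367]
(0.1, -0.035) (np.int64(353), np.int64(167)) [ 0.5312 -0.0354  0.0367]
(0.18, 0.035) (np.int64(290), np.int64(94)) [0.4458 0.0279 0.0369]
(0.18, -0.035) (np.int64(355), np.int64(94)) [0.5146 0.0428 0.0367]
```

View pics/fin.png

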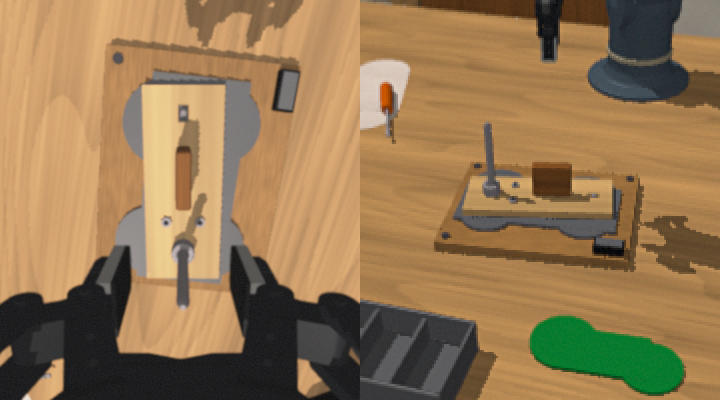

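The pictures show the rod through the bush at (182,250), the dowel in the slot at (183,113), and the bit case where it was. Depth puts the plate top level at 36.8 mm, which is home.

```bash
python3 -c "
from rig import *
print(finish_job())"
```

```text
the job is handed in; nothing more can be done
None
```

The guide plate is over the rod with its slot on the dowel, lying flat and fully home on the panel; I've let go and handed the job in at about 24 s on the robot's clock.

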